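# Capping press: unlock, index the vial, relock, hold the plunger

## Robot

A 6-joint arm with a two-finger parallel gripper is mounted at the origin on a cart in front of the work surface, level with it; the furniture and walls round the work are solid. World frame = base frame: x ahead of the robot, y to its left, z up, the work surface at z = 0. Lengths are in mm, angles in degrees, forces in N, time in s.
With the tool pointing down it reaches from about 350 to 850 mm from the base axis. Payload 8.1 kg.
Tool frame: the origin (TCP) lies midway between the tips of the shut fingers; the grasp point (between the pads) lies 19 mm behind it; z points along the fingers, y is the line along which they close (so a half turn about z gives the same grasp; the last joint's range is limited). The gripper opens to 85 mm and grips with 20 to 120 N. Pads are 22 mm wide; open, the fingers measure 114 mm over their backs; the gripper's body (76 mm by 85 mm) begins 54 mm behind the grasp point. The pads swing forward as they close: fully open they stand 13 mm farther back than shut.
Start: joints at [60.94, 7.471, 85.268, -0, 87.261, -4.893], TCP at [245.622, 547.426, 231.292] pointing down, gripper open.
Joint ranges: [-169.43, 169.43], [-51.17, 129.36], [1.28, 143.12], [-76.62, 256.62], [0, 156.53], [-152.29, 152.29]. Speed limits (degrees/s): [136.94, 136.94, 159.86, 180, 180, 180].

## Interface

Orientations are given as [roll, pitch, yaw] about the fixed x, y, z axes, in that order (R = Rz(yaw) Ry(pitch) Rx(roll)).
In Python, from bench import sense, snapshot, camera_params, hand_in, masks_of, pinpoint gives the robot as it stands.
- The arm moves only by the tool step_arm, never from a script. Its argument "targets" is a list of rows, each an object with "angular": the turn, a rotation vector about the tool's x, y, z scaled (see below), a list of three; "dp": the shift along the tool's x, y, z scaled (see below), a list of three; "fingers": the closure, from 0 (fully open) to 1 (shut). A call has exactly 8 rows; each row is the pose to reach, as a shift and turn from the pose commanded when the call began, along the tool's axes at that moment, turning the shorter way round; what a row does not reach only later rows make up. The controller multiplies each number of a shift by 0.2 m and each number of a turn by 180 degrees. A row lasts 1/8 s, in which the tool goes at most 62.5 mm and 10.7 degrees, less where a joint would pass 70% of its speed; a pose out of reach is approached as far as the arm can. A call with a number of a shift or a turn outside -1 to 1 is refused whole. A call with a gripper value outside its range is refused whole. The fingers move at their own pace and stop on an object; "newtons" is the grip in N (left out, the last holds). Time passes only in rows, so rows that repeat a pose let the fingers close, or fill a call up. It gives the time, the measured TCP pose, the force, the opening and the grip force at its end, in the units of the state.
- sense(): the state, without advancing time (a new reading comes with each control period).
- snapshot(name): name is "scene" or "top" or "wrist"; returns the picture (420x560x3 uint8, blue, green, red); there is no depth.
- camera_params(name): a dict with "vfov" (degrees; the focal length in pixels is half the picture's height over the tangent of half this angle, whatever the lens; pixels are square), "cx", "cy" (the principal point, pixels), "R" (3x3) and "t" (3): a world point X has camera coordinates R X + t. Camera axes: x right, y down, z forward; pixel columns grow to the right and rows downward; lengths in mm; the calibration is good to about 2 mm. A picture is of the moment at which its call begins: read the wrist's pose just before it. camera_params takes no time and is no camera call; for the wrist camera it gives the pose at the moment of the call.
- hand_in(): hands the job in; it is judged then, once.
Trained networks look in the newest picture that a camera, given by its name, has taken for a name from the list of things; names that differ only in an ending like _2 or _b are one class to them, and where a whole thing is asked for, a point or a joint stands for the part that bears it (a point fixed in the world has none). Each returns a list of dicts, best first, with "conf" (0 to 1); they miss things now and then, are a little off and sometimes report something else, mostly with a low value. They report only what shows in the picture. A call takes as long as a camera call.
- masks_of(camera, label): "pixels" (420x560 bool, what is visible of it) and "at" ([column, row] in pixels, amid what is visible of it).
- pinpoint(camera, label): "at" ([column, row] in pixels: a listed point, or the origin of a listed thing).
The state is a dict: "time": time; "joint_pos": joint angles; "qd": joint speeds; "joint_efforts": joint torques, N m; "tool_pos": TCP position; "tcp_rot": TCP orientation; "ft_force": force on the tool from outside, world axes, zero at the start; "wrist_torque": the same for the moment, N m; "finger_gap": finger opening in mm; "grip_force": force on a finger pad.
Only numpy, scipy, OpenCV 4.12 (cv2) and the standard library are available. Lean on these libraries where they do the work, as an engineer would, in place of code of your own. Each camera call takes 0.05 s, during which the arm holds its last target. There are 200 camera calls.

## Task

On the small vial capping press, raise the clamp lever to free the sliding table, slide the table until the line on it stands at the fixed pointer (the vial is then right under the capping sleeve), and push the lever fully down again to lock it. Only then press the black plunger knob 12 mm down, so that the dark ring on its stem sinks level with the top of the bush, and finish while still holding it there: do not let it come up and never push it down to its stop. Leave the bottle, the timer and the tape roll where they stand.

Things in the scene. Friction and masses are not known exactly. Their poses are not given: they have to be found in the camera images.
- press: Capping press, fixed. Origin on the worktop (z 0) exactly under the plunger's axis; x from the front (lever, robot side) to the column at the back, y left, z up; yaw to 0.3 rad. Grey base x -80..50, y -230..100 mm, 12 mm thick. Column x 65..99, y -22..22, to z 142 mm; head from it forward to x -19 mm, 36 mm wide, z 115..140 mm.
- table (a joint): Slide of the table along press y (m). 0 = line at the pointer, vial under the sleeve; negative = too far right (-y), where it starts (-30 to -65 mm). Stops at -75 and +25 mm. Free it slides against about 1.5 N; with the lever down a brake resists with 15 N or more.
- table_grip (a point): On the axis of the black round post on the table's right end: post 16 mm in diameter (20 at foot, 19 at top), 43 mm tall, from the table top (z 46 mm) to z 89; this point at z 70 mm. With the table at 0 it lies at (10, -115, 70) mm in the press frame and moves along press y with the table. Table 80 (x) by 190 mm (y); the vial's nest is 115 mm left of the post, 10 mm nearer the front.
- lever (a joint): Clamp lever (rad), turning on the pin. 0 = down, handle level and pointing to the front (press -x): locked, as it starts. Grows as the handle is raised, stop at 1.2; the table is free above about 0.45, raised means 0.8 or more. It stays where it is left; moving it takes about 4 N at the handle.
- lever_grip (a point): Centre of the lever's black handle end, 60 mm from the pin; it is 26 mm long, 15 mm wide (press y), 13 mm thick. Down, it lies at (-122, -45, 40) mm in the press frame, in front of the base with only the worktop (z 0) below. At lever angle a it is 60 cos a mm in front of the pin and 60 sin a mm above it.
- pointer (a point): Tip of the fixed pointer just in front of the table's front face: press frame (-49, 0, 43) mm. The dark line on the table's top and front face, level with the vial, must stand here.
- lever_pin (a point): Middle of the lever's hinge pin, at (-62, -45, 40) mm in the press frame; the pin runs along press y between two small upright cheeks, 30 mm over both, up to z 50 mm.
- bush (a point): Middle of the top of the steel bush (26 mm across) on the press head in which the plunger's stem slides, z 146 mm.
- plunger (a joint): Travel of the spring plunger (m): 0 = up, grows as it is pressed straight down, stop at 0.020. Wanted: 0.012. The spring takes about 4 N to start, 8 N at 12 mm, 11 N at the stop, and pushes it up again when let go.
- plunger_top (a point): Middle of the top of the black plunger knob: 34 mm in diameter (flat top 26 mm), 22 mm tall, top at z 190 mm when up, on the press's z axis. It moves straight down. Below it a 12 mm steel stem enters the bush; a dark ring round the stem 12 mm above the bush shows the travel. A hollow sleeve at its foot goes over the vial's cap.
- bottle: Clear laboratory bottle with an orange screw cap, 56 mm in diameter, 102 mm tall, loose, right of the press; origin under its centre. To be left alone.
- timer: White bench timer, 33 x 62 x 62 mm, loose, right of the press; origin under its centre. To be left alone.
- tape: Roll of beige tape lying flat, 103 mm across, 25 mm high, loose, left of the press; origin under its centre. To be left alone.

How it is judged (in metres and radians):
On the way, in this order (a step that is already met when the one before it is completed fails the run):
1. the clamp lever is raised (0.8 rad or more) (value of joint lever above 0.8 rad), for 0.1 s.
2. with the lever up, the table's line stands at the pointer (within 4 mm) (value of joint lever above 0.45 rad and value of joint table between -0.004 and 0.004 m), for 0.2 s.
3. the lever is fully down again (under 0.12 rad), the table still at the mark and the plunger still up (value of joint lever below 0.12 rad and value of joint plunger below 0.003 m and value of joint table between -0.004 and 0.004 m), for 0.2 s.
At the end, for the whole second after the job is handed in: The table is within 4 mm of the mark, the lever is down (under 0.12 rad), and the fingers hold the plunger pressed 12 mm down, within 2.5 mm, all through the last second; bottle, timer and tape roll are within 30 mm of where they stood (value of joint table between -0.004 and 0.004 m and value of joint lever below 0.12 rad and value of joint plunger between 0.0095 and 0.0145 m and contact force between the fingers and plunger above 2 N and distance of each of bottle, timer, tape from where it was at the start of the episode below 0.03 m); the arm keeps its last pose, push and grip.
It fails at once if the plunger is pressed (more than 4 mm) while the table is off the mark or the lever is not down (value of joint plunger above 0.004 m and not (value of joint lever below 0.12 rad and value of joint table between -0.004 and 0.004 m)).
It fails at once if the plunger is pushed down to its stop (more than 18.5 mm) (value of joint plunger above 0.0185 m).
It fails at once if the bottle is pushed away or knocked over (distance of bottle from where it was at the start of the episode above 0.03 m or angle between bottle's own z axis and vertical above 0.5 rad).
It fails at once if the timer is pushed away or knocked over (distance of timer from where it was at the start of the episode above 0.03 m or angle between timer's own z axis and vertical above 0.5 rad).
It fails at once if the tape roll is pushed away or knocked over (distance of tape from where it was at the start of the episode above 0.03 m or angle between tape's own z axis and vertical above 0.5 rad).
It also fails if it takes over 64 s, if anything falls off the work surface, if the arm or the gripper's body presses on something with over 40 N, if the wrist force passes 120 N, or if a joint passes its speed limit or range.

## Working session

There is one attempt and no reset: what is moved stays moved. The work goes in short steps, Python scripts to look and compute and a tool call to move; the robot and the scene stay as the last step left them, time stands still between calls to the robot, and variables do not carry over. Pictures are saved under pics/ and viewed, at most 10 in all, crops included, and the job is handed in when it is done.

Besides the shell and the picture viewer there is one more tool, called after "Emit:" by a JSON object that holds its "name" and its "arguments". step_arm: Moves the arm, as the interface text tells. Its arguments: {"type":"object","properties":{"targets":{"type":"array","items":{"type":"object","properties":{"angular":{"type":"array","items":{"type":"number","minimum":-1,"maximum":1}},"dp":{"type":"array","items":{"type":"number","minimum":-1,"maximum":1}},"fingers":{"type":"number"}}}},"newtons":{"type":"number"}},"required":["targets"]}

```bash
mkdir -p pics; cat > h.py <<'E'
import numpy as np,cv2
from bench import *
from scipy.optimize import least_squares
from scipy.spatial.transform import Rotation as Ro
def proj(c,X):
    f=210/np.tan(np.radians(c['vfov'])/2); p=np.array(c['R'])@np.array(X)+np.array(c['t'])
    return np.array([c['cx']+f*p[0]/p[2],c['cy']+f*p[1]/p[2]])
def W(p,X):
    c,s=np.cos(p[2]),np.sin(p[2]); return np.array([p[0]+c*X[0]-s*X[1],p[1]+s*X[0]+c*X[1],X[2]])
E
python3 - <<'E'
from h import *
import json
P={'plunger_top':(0,0,190),'bush':(0,0,146),'pointer':(-49,0,43),'lever_pin':(-62,-45,40),'lever_grip':(-122,-45,40),'table_grip':None}
obs=[]
for n in ['scene','top']:
    im=snapshot(n); cv2.imwrite(f'pics/{n}0.png',im); c=camera_params(n); print(n,c['vfov'],np.round(-np.array(c['R']).T@c['t']))
    for k in P:
        r=pinpoint(n,k)
        print(n,k,[(np.round(q['at'],1).tolist(),round(q['conf'],2)) for q in r[:2]])
        if r and r[0]['conf']>.4: obs.append((n,k,r[0]['at']))
    for k in ['bottle','timer','tape']:
        r=pinpoint(n,k); print(k,[(np.round(q['at'],1).tolist(),round(q['conf'],2)) for q in r[:1]])
cs={n:camera_params(n) for n in ['scene','top']}
def res(p):
    return np.concatenate([proj(cs[n],W(p,P[k] or (10,-115+p[3],70)))-a for n,k,a in obs])
s=least_squares(res,[500,100,0,-45],loss='soft_l1',x_scale=[100,100,.1,30]); print(s.x,np.round(s.fun.reshape(-1,2),1))
print(sense())
E
```

```text
scene 43.284618685022124 [  64.  960. 1037.]
scene plunger_top [([272.6, 204.9], 0.35)]
scene bush [([275.0, 216.3], 0.77)]
scene pointer []
scene lever_pin []
scene lever_grip []
scene table_grip []
bottle []
timer [([300.4, 186.2], 0.69)]
tape [([215.9, 350.0], 0.96)]
top 47.37224039567326 [ 255.  -56. 1583.]
top plunger_top [([280.5, 207.6], 0.48)]
top bush [([282.2, 209.7], 0.69)]
top pointer [([280.6, 227.7], 0.95), ([172.1, 219.9], 0.29)]
top lever_pin [([293.1, 234.6], 0.62)]
top lever_grip [([290.0, 252.1], 0.59)]
top table_grip [([331.4, 214.7], 0.77)]
bottle [([393.1, 250.7], 0.72)]
timer [([387.0, 203.4], 0.53)]
tape []
[ 5.58806584e+02 -8.13265142e+01 -6.89287307e-02 -4.84507657e+01] [[-3.4 -1.6]
 [ 0.9 -1.4]
 [-1.1 -0.4]
 [-1.1  2.8]
 [-0.1  1. ]
 [ 1.8  1.8]
 [-0.   0.1]]
{'time': 1.0, 'joint_pos': array([ 6.09417171e+01,  7.47107844e+00,  8.52685656e+01,  1.21732158e-03,
        8.72604540e+01, -4.89182350e+00]), 'qd': array([ 0.01058223,  0.10890499,  0.03788945,  0.03332166, -0.17851611,
        0.00246423]), 'joint_efforts': array([ 6.02370328e-04, -5.69322503e+01, -5.00879645e+01,  8.05800738e-06,
        7.97674074e-04,  5.28174091e-07]), 'tool_pos': array([245.59616996, 547.43726278, 231.28579   ]), 'tcp_rot': array([ 1.79999994e+02, -1.21985991e-03,  1.55833482e+02]), 'ft_force': array([0.51041548, 0.18326151, 0.2168393 ]), 'wrist_torque': array([ 0.02877425, -0.00124276, -0.00103737]), 'grip_force': 0.0, 'finger_gap': 85.57191276948149}
```

```bash
python3 - <<'E'
import cv2,numpy as np
a=cv2.imread('pics/scene0.png')[130:400,150:420];b=cv2.imread('pics/top0.png')[150:290,180:440]
cv2.imwrite('pics/a.png',cv2.resize(a,None,fx=2.2,fy=2.2,interpolation=2));cv2.imwrite('pics/b.png',cv2.resize(b,None,fx=3,fy=3,interpolation=2))
E
```

```text
(no output)
```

View pics/a.png

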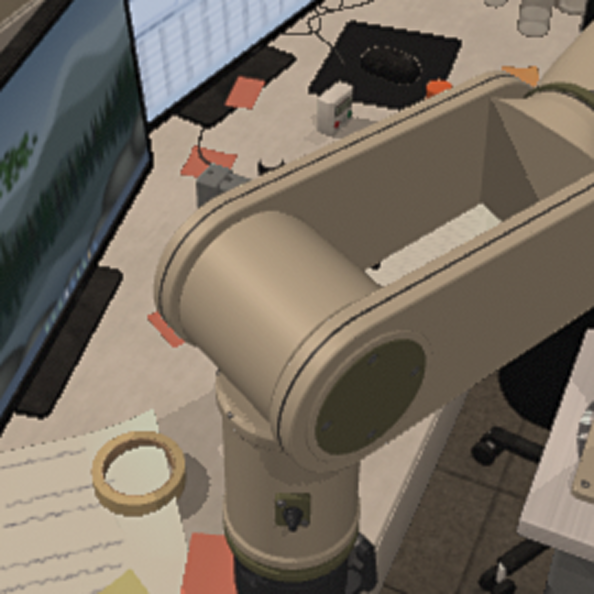

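View pics/b.png

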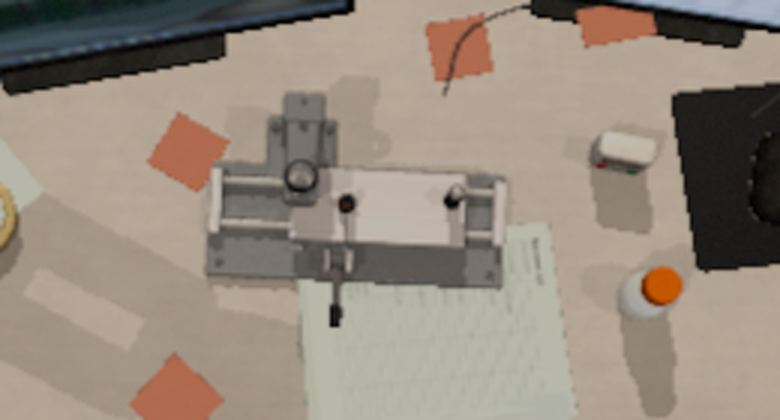

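The scene camera is blocked by the arm. The top view shows the lever handle at (292,255), the post at (331,216) and the plunger at (280,209), and the fit is consistent with these. I'm moving the arm over to the front of the press.

Emit:
{"name": "step_arm", "arguments": {"targets": [{"dp": [-0.12, -0.14, -0.04], "angular": [0, 0, 0], "fingers": 0}, {"dp": [-0.25, -0.3, -0.08], "angular": [0, 0, 0], "fingers": 0}, {"dp": [-0.4, -0.48, -0.12], "angular": [0, 0, 0], "fingers": 0}, {"dp": [-0.55, -0.65, -0.16], "angular": [0, 0, 0], "fingers": 0}, {"dp": [-0.7, -0.82, -0.2], "angular": [0, 0, 0], "fingers": 0}, {"dp": [-0.84, -1, -0.25], "angular": [0, 0, 0], "fingers": 0}, {"dp": [-0.84, -1, -0.25], "angular": [0, 0, 0], "fingers": 0}, {"dp": [-0.84, -1, -0.25], "angular": [0, 0, 0], "fingers": 0}]}}

```text
time: 2.0
tool_pos: [317.1, 296.4, 281.4]
tcp_rot: [180.0, -0.0, 155.8]
ft_force: [-0.6, -0.3, -1.5]
finger_gap: 85.4
grip_force: 0.0
```

Emit:
{"name": "step_arm", "arguments": {"targets": [{"dp": [-0.12, -0.14, 0], "angular": [0, 0, 0], "fingers": 0}, {"dp": [-0.25, -0.3, 0], "angular": [0, 0, 0], "fingers": 0}, {"dp": [-0.4, -0.48, 0], "angular": [0, 0, 0], "fingers": 0}, {"dp": [-0.55, -0.65, 0], "angular": [0, 0, 0], "fingers": 0}, {"dp": [-0.7, -0.82, 0], "angular": [0, 0, 0], "fingers": 0}, {"dp": [-0.84, -1, 0], "angular": [0, 0, 0], "fingers": 0}, {"dp": [-0.84, -1, 0], "angular": [0, 0, 0], "fingers": 0}, {"dp": [-0.84, -1, 0], "angular": [0, 0, 0], "fingers": 0}]}}

```text
time: 3.0
tool_pos: [388.4, 45.9, 280.9]
tcp_rot: [180.0, -0.1, 155.9]
ft_force: [0.5, 0.1, 0.9]
finger_gap: 85.2
grip_force: 0.0
```

Emit:
{"name": "step_arm", "arguments": {"targets": [{"dp": [-0.08, -0.1, 0], "angular": [0, 0, -0.02], "fingers": 0}, {"dp": [-0.16, -0.2, 0], "angular": [0, 0, -0.05], "fingers": 0}, {"dp": [-0.25, -0.3, 0], "angular": [0, 0, -0.08], "fingers": 0}, {"dp": [-0.32, -0.4, 0], "angular": [0, 0, -0.11], "fingers": 0}, {"dp": [-0.4, -0.5, 0], "angular": [0, 0, -0.11], "fingers": 0}, {"dp": [-0.46, -0.55, 0], "angular": [0, 0, -0.11], "fingers": 0}, {"dp": [-0.46, -0.55, 0], "angular": [0, 0, -0.11], "fingers": 0}, {"dp": [-0.46, -0.55, 0], "angular": [0, 0, -0.11], "fingers": 0}]}}

```text
time: 4.0
tool_pos: [427.4, -92.0, 281.2]
tcp_rot: [180.0, -0.0, 175.7]
ft_force: [-0.5, -0.5, -0.0]
finger_gap: 85.3
grip_force: 0.0
```

```bash
cat >> h.py <<'E'
P={'plunger_top':(0,0,190),'bush':(0,0,146),'pointer':(-49,0,43),'lever_pin':(-62,-45,40),'lever_grip':(-122,-45,40),'table_grip':None}
def locate(names,keys=P,th=.4,old=[]):
    obs=list(old)
    for n in names:
        cv2.imwrite(f'pics/{n}_{sense()["time"]:.2f}.png',snapshot(n)); c=camera_params(n)
        for k in keys:
            r=pinpoint(n,k)
            if r and r[0]['conf']>th: obs.append((n,k,r[0]['at'],c,r[0]['conf']))
    res=lambda p: np.concatenate([(proj(c,W(p,P[k] or (10,-115+p[3],70)))-a) for n,k,a,c,_ in obs])
    s=least_squares(res,[559,-81,-.07,-48],loss='soft_l1',x_scale=[100,100,.1,30])
    for o,e in zip(obs,s.fun.reshape(-1,2)): print(o[0],o[1],np.round(o[2]),round(o[4],2),np.round(e,1))
    print(s.x); return s.x,obs
def go(xyz,yaw):
    s=sense(); R=Ro.from_euler('xyz',s['tcp_rot'],degrees=True); T=Ro.from_euler('xyz',[180,0,yaw],degrees=True)
    print('dp',np.round(R.inv().apply(np.array(xyz)-s['tool_pos'])/200,3),'ang',np.round((R.inv()*T).as_rotvec()/np.pi,4))
E
python3 - <<'E'
from h import *
s=sense();c=camera_params('wrist'); cp=-np.array(c['R']).T@c['t']
R=Ro.from_euler('xyz',s['tcp_rot'],degrees=True); print('cam in tool',R.inv().apply(cp-s['tool_pos']),'axis',R.inv().apply(np.array(c['R'])[2]),c['vfov'])
locate(['wrist','scene','top'])
E
ls pics
```

```text
cam in tool [  70.17495361    0.19739198 -143.48916883] axis [-2.76105125e-01 -5.20610316e-04  9.61127301e-01] 66.41654691839575
wrist plunger_top [314. 358.] 0.95 [-0.4 -1.5]
wrist bush [310. 326.] 0.74 [-0.1  0.5]
wrist pointer [303. 243.] 0.78 [0.1 0.9]
wrist lever_pin [265. 233.] 0.72 [2.5 0.7]
wrist lever_grip [267. 187.] 0.61 [-0.2  0.1]
scene plunger_top [271. 204.] 0.57 [ 1.2 -0.9]
scene bush [275. 216.] 0.66 [-3.   0.9]
scene pointer [286. 251.] 0.91 [ 1.1 -0.8]
scene lever_pin [299. 241.] 0.85 [-0.3  2.5]
scene lever_grip [314. 249.] 0.69 [3.5 0.7]
scene table_grip [295. 206.] 0.7 [ 0.5 -0. ]
top lever_grip [290. 251.] 0.5 [-0.1  3.9]
top table_grip [331. 218.] 0.55 [-0.2 -2.6]
[ 5.54269688e+02 -7.53302250e+01 -6.07431023e-02 -5.25894995e+01]
a.png
b.png
scene0.png
scene_4.35.png
top0.png
top_4.70.png
wrist_4.00.png
```

```bash
python3 - <<'E'
from h import *
im=cv2.imread('pics/wrist_4.00.png');c=camera_params('wrist');p=[554.27,-75.33,-.0607,-52.6]
for k,v in P.items():
    q=proj(c,W(p,v or (10,-115+p[3],70))); print(k,q); cv2.drawMarker(im,tuple(int(round(x)) for x in q),(0,0,255),0,9,1)
cv2.imwrite('pics/c.png',cv2.resize(im,None,fx=1.42,fy=1.42,interpolation=2))
g=W(p,(-122,-45,40)); print(g); yaw=180+np.degrees(p[2]); go([g[0],g[1],120],yaw); go([g[0],g[1],21],yaw)
E
```

```text
plunger_top [314.78704329 356.80828267]
bush [310.66314512 326.16360955]
pointer [304.3131309  243.50811539]
lever_pin [268.69274563 233.59373015]
lever_grip [267.26427115 186.95701158]
table_grip [170.64016427 297.8896298 ]
[ 429.76486194 -112.84627111   40.        ]
dp [-0.02  -0.098  0.806] ang [ 0.     -0.     -0.0049]
dp [-0.02  -0.098  1.301] ang [ 0.     -0.     -0.0049]
```

View pics/c.png

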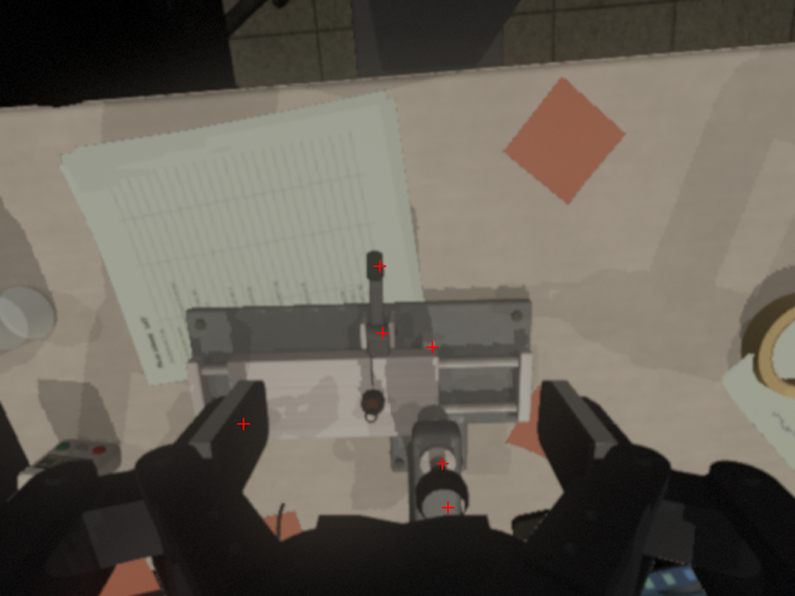

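The overlay sits about 3 px (3 mm) too far towards +y; the handle is really at raw (264,186). I'll come down above the handle and measure again from close up.

Emit:
{"name": "step_arm", "arguments": {"targets": [{"dp": [0, -0.02, 0.1], "angular": [0, 0, -0.005], "fingers": 0}, {"dp": [-0.01, -0.04, 0.2], "angular": [0, 0, -0.005], "fingers": 0}, {"dp": [-0.02, -0.06, 0.35], "angular": [0, 0, -0.005], "fingers": 0}, {"dp": [-0.02, -0.09, 0.5], "angular": [0, 0, -0.005], "fingers": 0}, {"dp": [-0.02, -0.11, 0.65], "angular": [0, 0, -0.005], "fingers": 0}, {"dp": [-0.02, -0.11, 0.8], "angular": [0, 0, -0.005], "fingers": 0}, {"dp": [-0.02, -0.11, 0.8], "angular": [0, 0, -0.005], "fingers": 0}, {"dp": [-0.02, -0.11, 0.8], "angular": [0, 0, -0.005], "fingers": 0}]}}

```text
time: 6.05
tool_pos: [429.7, -115.5, 121.7]
tcp_rot: [-180.0, 0.0, 176.5]
ft_force: [-0.1, -0.3, 0.2]
finger_gap: 85.4
grip_force: 0.0
```

```bash
python3 - <<'E'
from h import *
import json
im=snapshot('wrist');c=camera_params('wrist'); cv2.imwrite('pics/w2.png',im); json.dump({k:np.array(v).tolist() for k,v in c.items()},open('w2.json','w'))
for k in P:
    r=pinpoint('wrist',k); print(k,[(np.round(q['at'],1).tolist(),round(q['conf'],2)) for q in r[:1]],np.round(proj(c,W([554.27,-78.3,-.0607,-52.6],P[k] or (10,-167,70))),1))
r=masks_of('wrist','lever')
if r: 
  m=r[0]['pixels']; ys,xs=np.where(m); print(r[0]['conf'],r[0]['at'],xs.min(),xs.max(),ys.min(),ys.max())
  for y in range(ys.min(),ys.max(),8): print(y,xs[ys==y].min(),xs[ys==y].max())
cv2.imwrite('pics/d.png',cv2.resize(im,None,fx=1.42,fy=1.42,interpolation=2)); print(sense()['tool_pos'])
E
```

```text
plunger_top [] [397.1 631.3]
bush [] [368.6 503.7]
pointer [([339.0, 312.8], 0.98)] [340.  311.1]
lever_pin [([283.9, 292.9], 0.89)] [283.  294.5]
lever_grip [([284.3, 221.9], 0.64)] [283.  221.8]
table_grip [([122.8, 402.3], 0.64)] [122.8 399.1]
0.98 [279.2, 267.4] 271 296 204 321
204 280 282
212 273 292
220 274 293
228 273 293
236 273 293
244 274 291
252 275 291
260 276 291
268 275 291
276 276 291
284 273 293
292 271 296
300 272 296
308 273 295
316 272 296
[ 429.94482806 -115.4226527   121.80033986]
```

View pics/d.png

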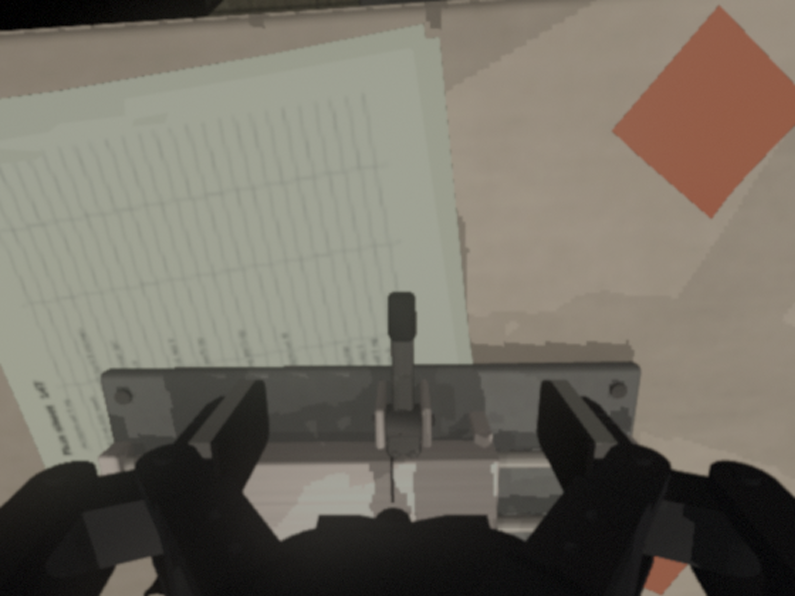

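Picture and fit now agree to about 1 px: handle at (283,222), pointer at (339,313). I'll descend and grip the handle.

Emit:
{"name": "step_arm", "arguments": {"newtons": 30, "targets": [{"dp": [0, 0, 0.12], "angular": [0, 0, 0], "fingers": 0}, {"dp": [0, 0, 0.25], "angular": [0, 0, 0], "fingers": 0.2}, {"dp": [0, 0, 0.37], "angular": [0, 0, 0], "fingers": 0.3}, {"dp": [0, 0, 0.49], "angular": [0, 0, 0], "fingers": 0.4}, {"dp": [0, 0, 0.49], "angular": [0, 0, 0], "fingers": 0.6}, {"dp": [0, 0, 0.49], "angular": [0, 0, 0], "fingers": 1}, {"dp": [0, 0, 0.49], "angular": [0, 0, 0], "fingers": 1}, {"dp": [0, 0, 0.49], "angular": [0, 0, 0], "fingers": 1}]}}

```text
time: 7.45
tool_pos: [430.2, -115.9, 24.3]
tcp_rot: [-179.9, 0.1, 176.5]
ft_force: [-2.6, -2.4, 2.6]
finger_gap: 14.2
grip_force: 35.5
```

Emit:
{"name": "step_arm", "arguments": {"targets": [{"dp": [-0.004, 0, -0.05], "angular": [0, 0, 0], "fingers": 1}, {"dp": [-0.017, 0, -0.1], "angular": [0, 0, 0], "fingers": 1}, {"dp": [-0.037, 0, -0.144], "angular": [0, 0, 0], "fingers": 1}, {"dp": [-0.065, 0, -0.186], "angular": [0, 0, 0], "fingers": 1}, {"dp": [-0.1, 0, -0.224], "angular": [0, 0, 0], "fingers": 1}, {"dp": [-0.138, 0, -0.252], "angular": [0, 0, 0], "fingers": 1}, {"dp": [-0.145, 0, -0.256], "angular": [0, 0, 0], "fingers": 1}, {"dp": [-0.145, 0, -0.256], "angular": [0, 0, 0], "fingers": 1}]}}

```text
time: 8.45
tool_pos: [457.8, -117.2, 74.6]
tcp_rot: [-180.0, -0.1, 176.5]
ft_force: [-6.3, -3.9, 0.7]
finger_gap: 14.1
grip_force: 30.2
```

Emit:
{"name": "step_arm", "arguments": {"targets": [{"dp": [-0.145, 0, 0], "angular": [0, 0, 0], "fingers": 0.4}, {"dp": [0, 0, 0], "angular": [0, 0, 0], "fingers": 0.4}, {"dp": [0, 0, 0], "angular": [0, 0, 0], "fingers": 0.4}, {"dp": [0, 0, -0.1], "angular": [0, 0, 0], "fingers": 0.4}, {"dp": [0, 0, -0.25], "angular": [0, 0, 0], "fingers": 0.4}, {"dp": [0, 0, -0.4], "angular": [0, 0, 0], "fingers": 0.4}, {"dp": [0, 0, -0.5], "angular": [0, 0, 0], "fingers": 0.4}, {"dp": [0, 0, -0.5], "angular": [0, 0, 0], "fingers": 0.4}]}}

```text
time: 9.45
tool_pos: [460.8, -117.5, 177.4]
tcp_rot: [-179.9, 0.3, 176.5]
ft_force: [-0.2, 0.2, -0.4]
finger_gap: 51.3
grip_force: 0.0
```

```bash
python3 - <<'E'
from h import *
p=[554.27,-78.3,-.0607,-52.6]
o=[]
c=camera_params('wrist')
im=snapshot('wrist'); cv2.imwrite('pics/w3.png',im)
for n in ['wrist','top','scene']:
    if n!='wrist': snapshot(n)
    r=pinpoint(n,'table_grip')+[]; cc=camera_params(n)
    print(n,[(q['at'],q['conf']) for q in r[:1]],proj(cc,W(p,(10,-168,70))), proj(cc,W(p,(10,-158,70))))
r=pinpoint('wrist','lever_grip'); print([(q['at'],q['conf']) for q in r[:1]])
for a in (0.7,.8,.9,1,1.1): print(a,proj(c,W(p,(-62-60*np.cos(a),-45,40+60*np.sin(a)))))
g=W(p,(10,-168,0)); go([g[0],g[1],130],176.5); print(g,sense()['tool_pos'],sense()['finger_gap'])
E
```

```text
wrist [([147.3, 321.0], 0.78)] [144.71333522 325.25681267] [155.92094445 325.25242487]
top [([331.7, 218.4], 0.6)] [331.88707457 215.81107945] [328.79622369 215.61442548]
scene [([295.6, 203.5], 0.63)] [296.09844391 204.87218439] [294.62581794 206.59111362]
[([283.2, 206.5], 0.89)]
0.7 [283.07346218 194.592991  ]
0.8 [283.06532771 201.10564676]
0.9 [283.05873601 208.17194811]
1 [283.05384727 215.68977916]
1.1 [283.05078775 223.54093556]
dp [-0.519 -0.619  0.216] ang [ 0.0002 -0.0005  0.0002]
[ 554.06024421 -246.59722518    0.        ] [ 458.06066866 -116.85093672  173.45801733] 51.031705980708686
```

Emit:
{"name": "step_arm", "arguments": {"targets": [{"dp": [-0.06, -0.08, 0], "angular": [0, 0, 0], "fingers": 0.3}, {"dp": [-0.15, -0.18, 0], "angular": [0, 0, 0], "fingers": 0.3}, {"dp": [-0.25, -0.3, 0], "angular": [0, 0, 0], "fingers": 0.3}, {"dp": [-0.37, -0.43, 0], "angular": [0, 0, 0], "fingers": 0.3}, {"dp": [-0.47, -0.55, 0.05], "angular": [0, 0, 0], "fingers": 0.3}, {"dp": [-0.52, -0.61, 0.12], "angular": [0, 0, 0], "fingers": 0.3}, {"dp": [-0.52, -0.61, 0.2], "angular": [0, 0, 0], "fingers": 0.3}, {"dp": [-0.52, -0.61, 0.2], "angular": [0, 0, 0], "fingers": 0.3}]}}

```text
time: 10.8
tool_pos: [553.2, -243.9, 131.8]
tcp_rot: [179.9, -0.2, 176.5]
ft_force: [-0.7, -0.1, 0.4]
finger_gap: 59.7
grip_force: 0.0
```

```bash
python3 - <<'E'
from h import *
p=[554.27,-78.3,-.0607,-52.6]
c=camera_params('wrist')
im=snapshot('wrist'); cv2.imwrite('pics/w4.png',im)
for k in ['table_grip','lever_pin','pointer','lever_grip','bush']:
    r=pinpoint('wrist',k); print(k,[(q['at'],round(q['conf'],2)) for q in r[:1]],proj(c,W(p,P[k] or (10,-166,70))))
r=masks_of('wrist','table_grip'); print([(q['at'],q['conf'],q['pixels'].sum()) for q in r[:2]])
g=W(p,(10,-166,0)); go([g[0],g[1],53],176.5)
print(sense()['tool_pos'])
cv2.imwrite('pics/e.png',cv2.resize(im,None,fx=1.42,fy=1.42,interpolation=2))
E
```

```text
table_grip [([279.9, 233.4], 0.7)] [281.96433532 233.41006264]
lever_pin [([455.2, 119.5], 0.91)] [453.25893056 122.7928745 ]
pointer [([518.1, 140.0], 0.59)] [516.26950442 141.83418927]
lever_grip [([514.0, 45.8], 0.96)] [466.39860261  27.45181403]
bush [([86.3, 283.5], 0.51)] [658.09556295 267.50728414]
[([389.5, 203.4], 0.65, np.int64(27362))]
dp [0.007 0.002 0.412] ang [-0.0002  0.0004  0.0003]
[ 555.3922281  -245.09818103  135.46073353]
```

View pics/e.png

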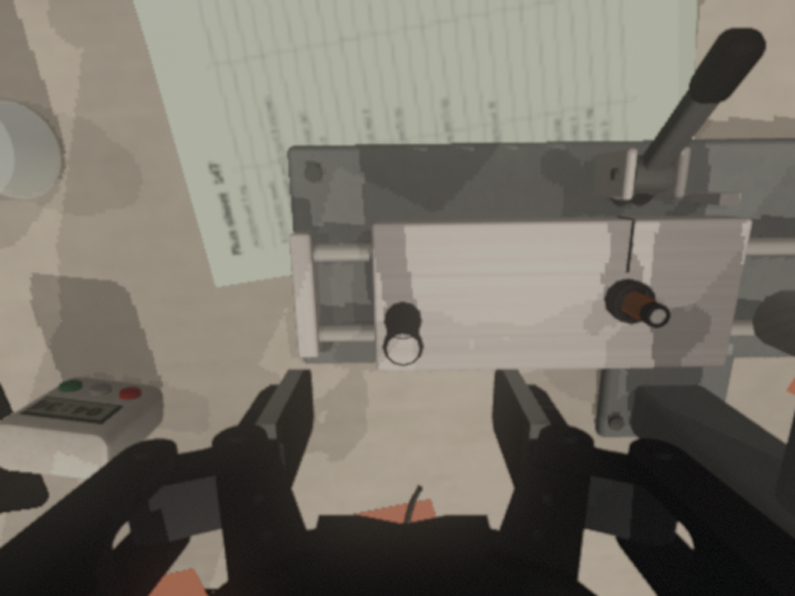

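The post (view 403,340) is centred between the fingers, and the lever is up. I'll descend and grip the post.

Emit:
{"name": "step_arm", "arguments": {"newtons": 30, "targets": [{"dp": [0, 0, 0.1], "angular": [0, 0, 0], "fingers": 0.3}, {"dp": [0.003, 0, 0.2], "angular": [0, 0, 0], "fingers": 0.3}, {"dp": [0.006, 0, 0.3], "angular": [0, 0, 0], "fingers": 0.3}, {"dp": [0.006, 0, 0.4], "angular": [0, 0, 0], "fingers": 0.3}, {"dp": [0.006, 0, 0.4], "angular": [0, 0, 0], "fingers": 0.5}, {"dp": [0.006, 0, 0.4], "angular": [0, 0, 0], "fingers": 1}, {"dp": [0.006, 0, 0.4], "angular": [0, 0, 0], "fingers": 1}, {"dp": [0.006, 0, 0.4], "angular": [0, 0, 0], "fingers": 1}]}}

```text
time: 12.15
tool_pos: [554.4, -245.4, 55.4]
tcp_rot: [-180.0, 0.1, 176.5]
ft_force: [0.3, -0.3, -0.0]
finger_gap: 15.5
grip_force: 29.3
```

Emit:
{"name": "step_arm", "arguments": {"targets": [{"dp": [0, 0.03, 0], "angular": [0, 0, 0], "fingers": 1}, {"dp": [0, 0.07, 0], "angular": [0, 0, 0], "fingers": 1}, {"dp": [0, 0.12, 0], "angular": [0, 0, 0], "fingers": 1}, {"dp": [0, 0.17, 0], "angular": [0, 0, 0], "fingers": 1}, {"dp": [0, 0.22, 0], "angular": [0, 0, 0], "fingers": 1}, {"dp": [0, 0.258, 0], "angular": [0, 0, 0], "fingers": 1}, {"dp": [0, 0.258, 0], "angular": [0, 0, 0], "fingers": 1}, {"dp": [0, 0.258, 0], "angular": [0, 0, 0], "fingers": 1}]}}

```text
time: 13.15
tool_pos: [557.0, -192.4, 55.3]
tcp_rot: [180.0, -0.0, 176.6]
ft_force: [-3.7, 2.2, 8.6]
finger_gap: 15.7
grip_force: 30.0
```

```bash
python3 - <<'E'
from h import *
p=[554.27,-78.3,-.0607,-52.6]
c=camera_params('wrist')
im=snapshot('wrist'); cv2.imwrite('pics/w5.png',im); print(sense()['tool_pos'])
q=proj(c,W(p,P['pointer']));q2=proj(c,W(p,(-40,0,46)));q3=proj(c,W(p,(-40,10,46))); print(q,q2,q3,[(x['at'],x['conf']) for x in pinpoint('wrist','pointer')[:1]])
u,v=map(int,q); u=min(u,480); x0,y0=u-100,max(v-75,0)
cv2.imwrite('pics/f.png',cv2.resize(im[y0:y0+150,x0:x0+200],None,fx=4,fy=4,interpolation=2)); print(x0,y0)
E
```

```text
[ 556.9733377  -192.46122917   55.29274143]
[521.68473188 148.78960533] [522.30856621 168.54835559] [543.33558267 168.55071417] []
380 73
```

View pics/f.png

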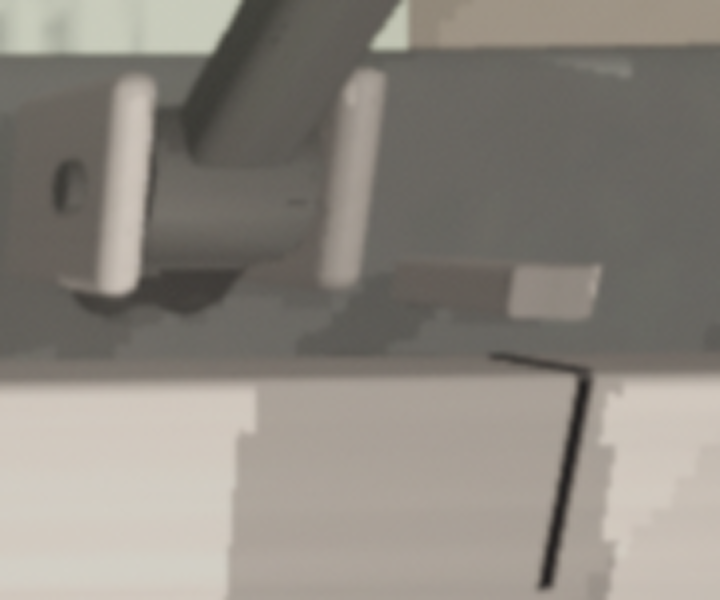

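```bash
python3 - <<'E'
from h import *
a=cv2.imread('pics/w2.png')[275:350,260:360];b=cv2.imread('pics/w4.png')[105:180,420:520]
cv2.imwrite('pics/g.png',np.hstack([cv2.resize(x,(400,300),interpolation=2) for x in (a,b)]))
E
```

```text
(no output)
```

View pics/g.png

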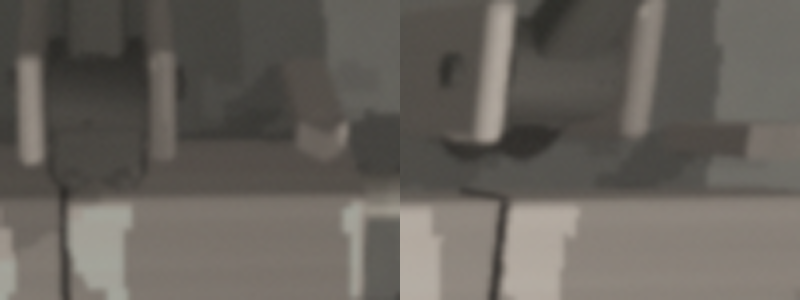

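```bash
python3 - <<'E'
from h import *
import json
p=[554.27,-78.3,-.0607]
def solve(c,uv,z):
    f=210/np.tan(np.radians(c['vfov'])/2);R=np.array(c['R']);t=np.array(c['t']);C=-R.T@t
    d=R.T@np.array([(uv[0]-c['cx'])/f,(uv[1]-c['cy'])/f,1]);X=C+d*(z-C[2])/d[2]
    dx,dy=X[0]-p[0],X[1]-p[1];cc,s=np.cos(p[2]),np.sin(p[2]);return np.round([cc*dx+s*dy,-s*dx+cc*dy],1)
c2=json.load(open('w2.json'));c5=camera_params('wrist')
print('w2 line',solve(c2,(275.8,325),46),solve(c2,(276.5,345),46),'tip',solve(c2,(340.5,314.5),43))
v=lambda x,y:(380+x/3.6,73+y/4)
v=lambda x,y:(380+x/4,73+y/4)
print('w5 line',solve(c5,v(585,373),46),solve(c5,v(543,585),46),'tip c',solve(c5,v(550,318),43),'corners',solve(c5,v(510,318),43),solve(c5,v(590,318),43),solve(c5,v(510,265),43),solve(c5,v(602,265),43))
s=sense()['tool_pos'];dx,dy=s[0]-p[0],s[1]-p[1];print('tcp y',.0607*dx+dy*.998,s)
print(cv2.imread('pics/f.png').shape)
E
```

```text
w2 line [-38.4 -50.7] [-19.7 -50.3] tip [-45.9   0.6]
w5 line [-41.1   1.6] [-14.8   1.8] tip c [-47.2  -1.7] corners [-47.2  -6.5] [-47.2   3.1] [-53.4  -7.7] [-53.4   3.2]
tcp y -113.80937884110266 [ 556.97318661 -192.501866     55.27245302]
(600, 720, 3)
```

Emit:
{"name": "step_arm", "arguments": {"targets": [{"dp": [0, -0.005, 0], "angular": [0, 0, 0], "fingers": 1}, {"dp": [0, -0.011, 0], "angular": [0, 0, 0], "fingers": 1}, {"dp": [0, -0.011, 0], "angular": [0, 0, 0], "fingers": 1}, {"dp": [0, -0.011, 0], "angular": [0, 0, 0], "fingers": 1}, {"dp": [0, -0.011, 0], "angular": [0, 0, 0], "fingers": 1}, {"dp": [0, -0.011, 0], "angular": [0, 0, 0], "fingers": 1}, {"dp": [0, -0.011, 0], "angular": [0, 0, 0], "fingers": 1}, {"dp": [0, -0.011, 0], "angular": [0, 0, 0], "fingers": 1}]}}

```text
time: 14.25
tool_pos: [556.9, -194.9, 55.3]
tcp_rot: [180.0, 0.0, 176.6]
ft_force: [-3.9, 0.5, 8.2]
finger_gap: 15.6
grip_force: 30.0
```

Emit:
{"name": "step_arm", "arguments": {"targets": [{"dp": [0, 0, 0], "angular": [0, 0, 0], "fingers": 0.5}, {"dp": [0, 0, 0], "angular": [0, 0, 0], "fingers": 0.4}, {"dp": [0, 0, 0], "angular": [0, 0, 0], "fingers": 0.4}, {"dp": [0, 0, -0.15], "angular": [0, 0, 0], "fingers": 0.4}, {"dp": [0, 0, -0.3], "angular": [0, 0, 0], "fingers": 0.4}, {"dp": [0, 0, -0.45], "angular": [0, 0, 0], "fingers": 0.4}, {"dp": [0, 0, -0.6], "angular": [0, 0, 0], "fingers": 0.4}, {"dp": [0, 0, -0.6], "angular": [0, 0, 0], "fingers": 0.4}]}}

```text
time: 15.25
tool_pos: [558.6, -196.5, 177.7]
tcp_rot: [-179.9, 0.3, 176.5]
ft_force: [-0.1, -0.9, -0.1]
finger_gap: 51.4
grip_force: 0.0
```

Emit:
{"name": "step_arm", "arguments": {"targets": [{"dp": [0.1, 0, 0], "angular": [0, 0, 0], "fingers": 0.4}, {"dp": [0.23, 0.05, 0], "angular": [0, 0, 0], "fingers": 0.4}, {"dp": [0.36, 0.12, 0], "angular": [0, 0, 0], "fingers": 0.4}, {"dp": [0.48, 0.21, 0], "angular": [0, 0, 0], "fingers": 0.4}, {"dp": [0.54, 0.3, 0], "angular": [0, 0, 0], "fingers": 0.4}, {"dp": [0.54, 0.36, 0], "angular": [0, 0, 0], "fingers": 0.4}, {"dp": [0.54, 0.36, 0], "angular": [0, 0, 0], "fingers": 0.4}, {"dp": [0.54, 0.36, 0], "angular": [0, 0, 0], "fingers": 0.4}]}}

```text
time: 16.25
tool_pos: [453.7, -117.7, 174.3]
tcp_rot: [-180.0, -0.0, 176.5]
ft_force: [0.4, -0.6, 0.1]
finger_gap: 50.8
grip_force: 0.0
```

```bash
cat >> h.py <<'E'
def solve(c,uv,z,p=(554.27,-78.3,-.0607)):
    f=210/np.tan(np.radians(c['vfov'])/2);R=np.array(c['R']);t=np.array(c['t']);C=-R.T@t
    d=R.T@np.array([(uv[0]-c['cx'])/f,(uv[1]-c['cy'])/f,1]);X=C+d*(z-C[2])/d[2]
    dx,dy=X[0]-p[0],X[1]-p[1];cc,s=np.cos(p[2]),np.sin(p[2]);return np.round([cc*dx+s*dy,-s*dx+cc*dy],1)
E
python3 - <<'E'
from h import *
p=[554.27,-78.3,-.0607]
c=camera_params('wrist');im=snapshot('wrist');s=sense();print(s['tool_pos'],s['time'])
for k in ['pointer','lever_pin','bush','plunger_top','lever_grip']:
    r=pinpoint('wrist',k); print(k,[(np.round(q['at'],1),round(q['conf'],2)) for q in r[:1]],np.round(proj(c,W(p,P[k])),1))
for a in (.8,.9,1,1.1): print(a,proj(c,W(p,(-62-60*np.cos(a),-45,40+60*np.sin(a)))))
q=proj(c,W(p,P['pointer'])); x0,y0=int(q[0])-50,int(q[1])-35; print(x0,y0)
a=im[y0:y0+75,x0:x0+100]
b=im[140:290,220:420]
cv2.imwrite('pics/h.png',np.hstack([cv2.resize(a,(400,300),interpolation=2),cv2.resize(b,(400,300),interpolation=2)]))
cv2.imwrite('pics/w6.png',im)
E
```

```text
[ 453.66367333 -117.80149864  174.29721187] 16.3
pointer [(array([332.7, 256.9]), 0.56)] [332.4 257.5]
lever_pin [(array([284.9, 242.5]), 0.94)] [283.7 243.2]
bush [] [352.1 388.9]
plunger_top [] [369.3 455.3]
lever_grip [(array([285.6, 218.7]), 0.73)] [283.7 178.7]
0.8 [283.7865719  211.82729358]
0.9 [283.79147637 219.01055836]
1 [283.79585011 226.63076594]
1.1 [283.79960438 234.56770514]
282 222
```

View pics/h.png

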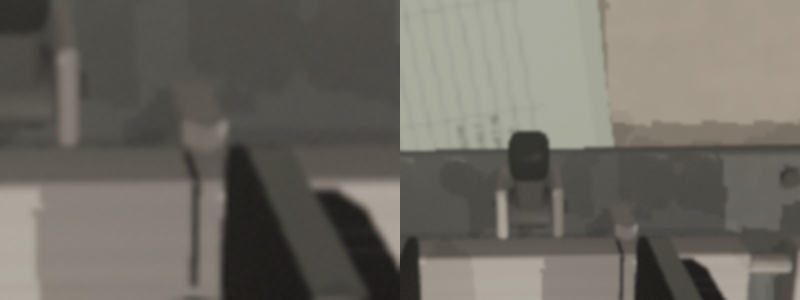

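```bash
python3 - <<'E'
from h import *
import json
c6=camera_params('wrist');c2=json.load(open('w2.json'))
for nm,c,rows,lo,hi in (('w2',c2,range(326,349,3),270,282),('w6',c6,range(269,293,3),324,336)):
    g=cv2.cvtColor(cv2.imread(f'pics/{nm}.png'),6).astype(float)
    for r in rows:
        l=g[r,lo:hi]; w=np.clip(np.median(l)-l-8,0,None); u=lo+(w*np.arange(hi-lo)).sum()/max(w.sum(),1e-6); print(nm,r,round(u,2),solve(c,(u,r),46))
print('tip6',solve(c6,(333.2,260),43),solve(c6,(328,260),43),solve(c6,(339,260),43))
# pointer lit face profile
g=cv2.cvtColor(cv2.imread('pics/w6.png'),6); 
for r in range(250,262,2): print(r,g[r,322:344])
E
```

```text
w2 326 275.25 [-37.5 -51.2]
w2 329 275.1 [-34.7 -51.3]
w2 332 274.96 [-31.9 -51.4]
w2 335 275.15 [-29.2 -51.3]
w2 338 275.45 [-26.4 -51.1]
w2 341 275.78 [-23.5 -50.9]
w2 344 275.82 [-20.7 -50.8]
w2 347 275.85 [-17.8 -50.8]
w6 269 330.6 [-39.   -1.6]
w6 272 330.36 [-35.9  -1.7]
w6 275 330.32 [-32.9  -1.6]
w6 278 330.32 [-29.8  -1.5]
w6 281 330.31 [-26.7  -1.4]
w6 284 330.28 [-23.6  -1.3]
w6 287 330.07 [-20.5  -1.4]
w6 290 330.02 [-17.3  -1.3]
tip6 [-46.7   0.9] [-46.7  -3.9] [-46.7   6.3]
250 [71 72 71 74 76 82 87 88 89 89 90 90 89 88 85 83 80 78 79 79 78 78]
252 [ 72  72  71  71  76  86  98  99  94  91  89  88  89  90  99 110 106  89
  81  82  81  82]
254 [ 68  69  69  72  75  89 105 110 108 107 105 104 106 110 120 130 116  87
  76  76  77  77]
256 [ 66  69  72  74  76  89 105 109 110 108 109 110 110 112 114 113  95  79
  74  72  72  74]
258 [ 75  77  78  78  77  79  88  95 102 105 107 108 108 107 103  96  78  61
  53  50  53  60]
260 [87 88 88 87 86 78 64 66 82 89 92 93 92 90 88 83 69 46 33 35 36 43]
```

The table line stands within about 2 mm of the pointer in the closest view, inside the 4 mm allowed. I'm regripping the lever to push it down.

Emit:
{"name": "step_arm", "arguments": {"targets": [{"dp": [0, 0.002, 0.13], "angular": [0, 0, 0], "fingers": 0.4}, {"dp": [0, 0.002, 0.27], "angular": [0, 0, 0], "fingers": 0.4}, {"dp": [0, 0.002, 0.4], "angular": [0, 0, 0], "fingers": 0.4}, {"dp": [0, 0.002, 0.52], "angular": [0, 0, 0], "fingers": 0.4}, {"dp": [0, 0.002, 0.52], "angular": [0, 0, 0], "fingers": 0.6}, {"dp": [0, 0.002, 0.52], "angular": [0, 0, 0], "fingers": 1}, {"dp": [0, 0.002, 0.52], "angular": [0, 0, 0], "fingers": 1}, {"dp": [0, 0.002, 0.52], "angular": [0, 0, 0], "fingers": 1}]}}

```text
time: 17.55
tool_pos: [454.0, -117.1, 71.6]
tcp_rot: [-180.0, 0.1, 176.5]
ft_force: [-2.3, 1.8, 3.8]
finger_gap: 14.5
grip_force: 34.5
```

Emit:
{"name": "step_arm", "arguments": {"targets": [{"dp": [0.038, 0, 0.034], "angular": [0, 0, 0], "fingers": 1}, {"dp": [0.074, 0, 0.082], "angular": [0, 0, 0], "fingers": 1}, {"dp": [0.1, 0, 0.136], "angular": [0, 0, 0], "fingers": 1}, {"dp": [0.114, 0, 0.188], "angular": [0, 0, 0], "fingers": 1}, {"dp": [0.119, 0, 0.24], "angular": [0, 0, 0], "fingers": 1}, {"dp": [0.119, 0, 0.25], "angular": [0, 0, 0], "fingers": 1}, {"dp": [0.119, 0, 0.25], "angular": [0, 0, 0], "fingers": 1}, {"dp": [0.119, 0, 0.25], "angular": [0, 0, 0], "fingers": 1}]}}

```text
time: 18.55
tool_pos: [430.7, -116.0, 21.5]
tcp_rot: [-180.0, 0.1, 176.5]
ft_force: [0.1, 0.1, 4.8]
finger_gap: 14.0
grip_force: 38.8
```

Emit:
{"name": "step_arm", "arguments": {"targets": [{"dp": [0, 0, 0], "angular": [0, 0, 0], "fingers": 0.4}, {"dp": [0, 0, 0], "angular": [0, 0, 0], "fingers": 0.4}, {"dp": [0, 0, 0], "angular": [0, 0, 0], "fingers": 0.4}, {"dp": [0, 0, -0.2], "angular": [0, 0, 0], "fingers": 0.4}, {"dp": [0, 0, -0.4], "angular": [0, 0, 0], "fingers": 0.4}, {"dp": [0, 0, -0.6], "angular": [0, 0, 0], "fingers": 0.5}, {"dp": [0, 0, -0.8], "angular": [0, 0, 0], "fingers": 0.7}, {"dp": [0, 0, -1], "angular": [0, 0, 0], "fingers": 1}]}}

```text
time: 19.55
tool_pos: [429.3, -115.4, 221.6]
tcp_rot: [180.0, -0.0, 176.5]
ft_force: [0.5, 0.2, -0.6]
finger_gap: 8.5
grip_force: 0.0
```

```bash
python3 - <<'E'
from h import *
p=[554.27,-78.3,-.0607]
c=camera_params('wrist');im=snapshot('wrist');s=sense();print(s['tool_pos'],s['time'])
for k in ['pointer','lever_pin','bush','plunger_top','lever_grip']:
    r=pinpoint('wrist',k); print(k,[(np.round(q['at'],1),round(q['conf'],2)) for q in r[:1]],np.round(proj(c,W(p,P[k])),1))
for a in (0,.1,.2): print(a,proj(c,W(p,(-62-60*np.cos(a),-45,40+60*np.sin(a)))))
q=proj(c,W(p,P['pointer'])); x0,y0=int(q[0])-50,int(q[1])-35; print(x0,y0)
a=im[y0:y0+75,x0:x0+100]
cv2.imwrite('pics/i.png',np.hstack([cv2.resize(a,(400,300),interpolation=2),cv2.resize(im,(400,300),interpolation=3)]))
cv2.imwrite('pics/w7.png',im); go([554.3,-78.3,222],176.5)
E
```

```text
[ 431.71633134 -116.35273113  227.74867815] 19.6
pointer [(array([323.7, 260.2]), 0.61)] [324.3 260.9]
lever_pin [(array([283.1, 247.4]), 0.6)] [283.  248.7]
bush [(array([ 50.1, 337.1]), 0.67)] [337.6 367.3]
plunger_top [] [348.  413.9]
lever_grip [(array([285.5, 194.1]), 0.87)] [282.9 194.6]
0 [282.9094529  194.62119962]
0.1 [282.90139393 196.16210502]
0.2 [282.89378044 198.32675411]
274 225
dp [-0.614  0.223 -0.016] ang [ 0.0002 -0.0006  0.0002]
```

View pics/i.png

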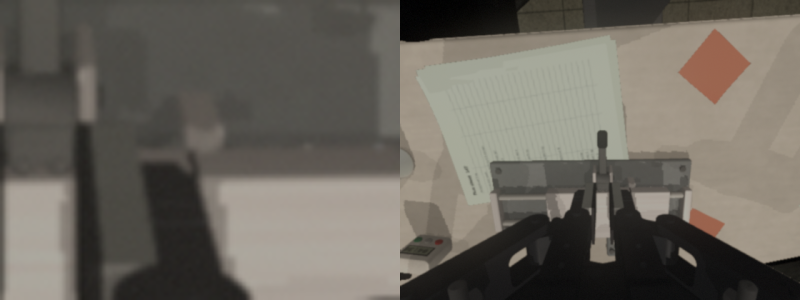

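Emit:
{"name": "step_arm", "arguments": {"targets": [{"dp": [-0.08, 0.03, 0], "angular": [0, 0, 0], "fingers": 1}, {"dp": [-0.2, 0.07, 0], "angular": [0, 0, 0], "fingers": 1}, {"dp": [-0.33, 0.12, 0], "angular": [0, 0, 0], "fingers": 1}, {"dp": [-0.46, 0.17, 0], "angular": [0, 0, 0], "fingers": 1}, {"dp": [-0.57, 0.21, 0], "angular": [0, 0, 0], "fingers": 1}, {"dp": [-0.615, 0.223, 0.05], "angular": [0, 0, 0], "fingers": 1}, {"dp": [-0.615, 0.223, 0.12], "angular": [0, 0, 0], "fingers": 1}, {"dp": [-0.615, 0.223, 0.12], "angular": [0, 0, 0], "fingers": 1}]}}

```text
time: 20.85
tool_pos: [552.9, -78.4, 193.6]
tcp_rot: [180.0, -0.3, 176.5]
ft_force: [0.3, 0.2, -0.1]
finger_gap: -0.0
grip_force: 0.0
```

Emit:
{"name": "step_arm", "arguments": {"targets": [{"dp": [0, 0, 0], "angular": [0, 0, 0], "fingers": 1}, {"dp": [0, 0, 0], "angular": [0, 0, 0], "fingers": 1}, {"dp": [0, 0, 0], "angular": [0, 0, 0], "fingers": 1}, {"dp": [0, 0, 0], "angular": [0, 0, 0], "fingers": 1}, {"dp": [0, 0, 0], "angular": [0, 0, 0], "fingers": 1}, {"dp": [0, 0, 0], "angular": [0, 0, 0], "fingers": 1}, {"dp": [0, 0, 0], "angular": [0, 0, 0], "fingers": 1}, {"dp": [0, 0, 0], "angular": [0, 0, 0], "fingers": 1}]}}

```text
time: 21.85
tool_pos: [555.1, -78.4, 196.5]
tcp_rot: [180.0, -0.0, 176.5]
ft_force: [0.8, -0.2, -1.3]
finger_gap: 0.3
grip_force: 0.0
```

```bash
python3 - <<'E'
from h import *
p=[554.27,-78.3,-.0607]
for n in ['scene','top']:
    im=snapshot(n);cv2.imwrite(f'pics/{n}8.png',im);c=camera_params(n)
    for k in ['bush','plunger_top','lever_grip','pointer']:
        r=pinpoint(n,k); print(n,k,[(np.round(q['at'],1),round(q['conf'],2)) for q in r[:1]],np.round(proj(c,W(p,P[k])),1))
s=sense();print(s['tool_pos'],s['ft_force'])
E
```

```text
scene bush [] [272.6 215.8]
scene plunger_top [(array([271.5, 204.3]), 0.48)] [272.6 202.9]
scene lever_grip [(array([316.7, 250.3]), 0.61)] [317.9 249.2]
scene pointer [(array([285.5, 251.9]), 0.69)] [287.8 249.6]
top bush [(array([278.9, 210.5]), 0.79)] [280.1 210.7]
top plunger_top [(array([281.4, 204. ]), 0.47)] [280.3 207.7]
top lever_grip [] [291.2 255.2]
top pointer [(array([281.2, 230.6]), 0.69)] [278.7 231.9]
[555.08801779 -78.46971363 196.49450059] [-0.77277415  0.38046225 -0.04886152]
```

Emit:
{"name": "step_arm", "arguments": {"targets": [{"dp": [0, 0, 0.008], "angular": [0, 0, 0], "fingers": 1}, {"dp": [0, 0, 0.016], "angular": [0, 0, 0], "fingers": 1}, {"dp": [0, 0, 0.024], "angular": [0, 0, 0], "fingers": 1}, {"dp": [0, 0, 0.032], "angular": [0, 0, 0], "fingers": 1}, {"dp": [0, 0, 0.038], "angular": [0, 0, 0], "fingers": 1}, {"dp": [0, 0, 0.038], "angular": [0, 0, 0], "fingers": 1}, {"dp": [0, 0, 0.038], "angular": [0, 0, 0], "fingers": 1}, {"dp": [0, 0, 0.038], "angular": [0, 0, 0], "fingers": 1}]}}

```text
time: 23.35
tool_pos: [555.1, -78.5, 189.1]
tcp_rot: [-180.0, 0.0, 176.5]
ft_force: [-2.3, 1.0, 3.5]
finger_gap: 0.3
grip_force: 2.0
```

Emit:
{"name": "step_arm", "arguments": {"targets": [{"dp": [0, 0, 0.01], "angular": [0, 0, 0], "fingers": 1}, {"dp": [0, 0, 0.02], "angular": [0, 0, 0], "fingers": 1}, {"dp": [0, 0, 0.03], "angular": [0, 0, 0], "fingers": 1}, {"dp": [0, 0, 0.04], "angular": [0, 0, 0], "fingers": 1}, {"dp": [0, 0, 0.05], "angular": [0, 0, 0], "fingers": 1}, {"dp": [0, 0, 0.056], "angular": [0, 0, 0], "fingers": 1}, {"dp": [0, 0, 0.056], "angular": [0, 0, 0], "fingers": 1}, {"dp": [0, 0, 0.056], "angular": [0, 0, 0], "fingers": 1}]}}

```text
time: 24.35
tool_pos: [555.2, -78.5, 178.1]
tcp_rot: [-180.0, 0.0, 176.5]
ft_force: [-3.6, 1.2, 7.2]
finger_gap: 0.2
grip_force: 3.9
```

```bash
python3 - <<'E'
from h import *
F=[];Z=[]
for i in range(8):
    im=snapshot('scene');s=sense();F.append(s['ft_force'][2]);Z.append(s['tool_pos'][2])
print(np.round(F,1),np.round(Z,1),np.mean(F),s['tool_pos'],s['time'])
cv2.imwrite('pics/s9.png',im)
p=[554.27,-78.3,-.0607];q=proj(camera_params('scene'),W(p,(0,0,150))).astype(int);print(q)
cv2.imwrite('pics/j.png',cv2.resize(im[q[1]-40:q[1]+50,q[0]-50:q[0]+70],None,fx=6,fy=6,interpolation=2))
E
```

```text
[7.9 8.3 8.7 7.6 7.7 7.6 7.1 8.4] [178.1 178.1 178.1 178.1 178.1 178.1 178.1 178.2] 7.8936357884722295 [555.21013887 -78.47244937 178.15234391] 24.75
[272 214]
```

View pics/j.png

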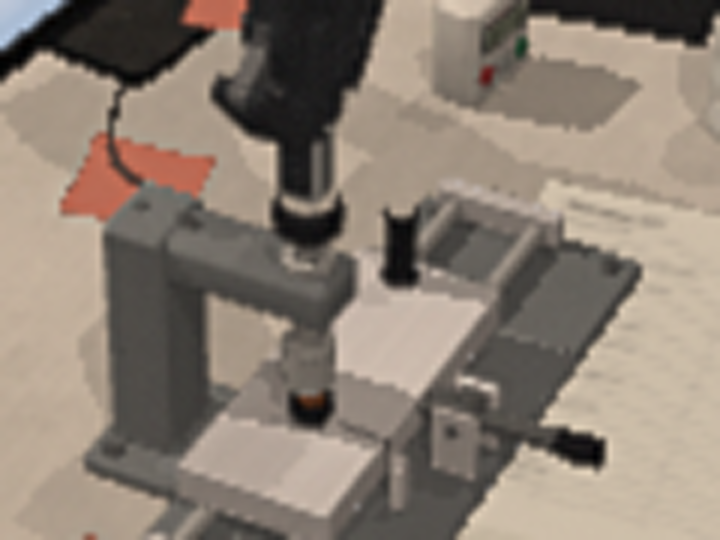

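The fingers are holding the knob down with the tip at z 178.1 mm and about 7.9 N. The sleeve is over the vial, the lever is down and the line stands at the pointer, so I'm handing in.

```bash
python3 -c "
from bench import *
print(hand_in())"
```

```text
the job is handed in; nothing more can be done
None
```

I handed the job in with the lever locked down, the table line about 1–2 mm from the pointer by my measurements, and the plunger held about 12 mm down at roughly 8 N; the hand-in gave no verdict.

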